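Third hand for the filter tray's pull tab

ROBOT

A 6-joint arm with a two-finger parallel gripper is mounted at the origin on the work surface. World frame = base frame: x ahead of the robot, y to its left, z up, the work surface at z = 0. Lengths are in m, angles in rad, forces in N, time in s.
With the tool pointing down it reaches from about 0.375 to 0.9 m from the base axis. Payload 3.1 kg.
Tool frame: the origin (TCP) lies between the finger pads; the fingertips stand manip.finger_overhang ahead of it and the grasp point (between the pads) lies 5 mm behind it (manip.finger_overhang is the distance from the TCP to the fingertips, in m); z points along the fingers, y is the line along which they close (so a half turn about z gives the same grasp; the last joint's range is limited). The gripper opens to 85 mm and grips with 20 to 120 N. Pads are 22 mm wide; open, the fingers measure 114 mm over their backs; the gripper's body (76 mm by 85 mm) begins 54 mm behind the grasp point. The pads swing forward as they close: fully open they stand 13 mm farther back than shut.
Start: joints at [-1.427, 0.527, 1.433, -0, 1.181, -0.178], TCP at [0.198, -0.593, 0.245] pointing down, gripper open.
Joint ranges: [-3.08, 3.08], [-0.75, 2.2], [0.22, 2.44], [-1.43, 4.57], [0, 2.65], [-2.85, 2.85]. Speed limits (rad/s): [2.79, 2.79, 3.14, 3.14, 3.14, 3.14].

INTERFACE

Orientations are given as a unit quaternion [x, y, z, w].
In Python, from station import manip gives the robot as it stands.
- The arm moves only by the tool drive_tool, never from a script. Its argument "plan" is a list of rows, each a list of 7 numbers: the shift along the tool's x, y, z in m, then the turn, a rotation vector about the tool's x, y, z in degrees, then the opening, from -1 (shut) to 1 (fully open). In form: [[x, y, z, wx, wy, wz, gripper], ...]. A call has 1 to 10 rows; each row shifts and turns the commanded pose from where the row before left it, along the tool's axes as they then stand; what a row does not reach is not made up. A row lasts 1/10 s, in which the tool goes at most 50 mm and 8.59 degrees, less where a joint would pass 70% of its speed; a pose out of reach is approached as far as the arm can. A call is refused whole if a number of a shift passes 0.05 or a number of a turn 8.59, either way. A call with a gripper value outside its range is refused whole. The fingers move at their own pace and stop on an object; "newtons" is the grip in N (left out, the last holds). Time passes only in rows, so rows that do not move let the fingers close. It gives the time, the measured TCP pose, the force, the opening and the grip force at its end, in the units of the state.
- manip.sense(): the state, without advancing time (a new reading comes with each control period).
- manip.snapshot(name): name is "scene" or "side" or "wrist"; returns a dict with "image" (400x640x3 uint8, red, green, blue), "z_map" (400x640 float32, m along the optical axis (not along the pixel's ray), 0 where there is no reading), "fov_y" (degrees; the focal length in pixels is half the picture's height over the tangent of half this angle, whatever the lens; pixels are square), "cx", "cy" (the principal point, pixels), "extrinsics" (4x4, takes a point from camera to world coordinates); the wrist camera has in their place "mount" (4x4, takes a point from camera to tool coordinates, whose origin is the TCP and whose axes are the flange's). Camera axes: x right, y up, looking along -z (the intrinsics and any distortion apply to the point x, -y, -z); pixel columns grow to the right and rows downward; lengths in m; the calibration is good to about 2 mm. A picture is of the moment at which its call begins: read the wrist's pose just before it.
- manip.sign_off(): hands the job in; it is judged then, once.
The state is a dict: "t": time; "q": joint angles; "qd": joint speeds; "tau": joint torques, N m; "tcp_pos": TCP position; "tool_rot": TCP orientation; "force": force on the tool from outside, world axes, zero at the start; "ft_torque": the same for the moment, N m; "finger_gap": opening from 0.0 (shut) to 1.0 (fully open); "gripper_force": force on a finger pad.
Only numpy, scipy, OpenCV 4.12 (cv2) and the standard library are available. Lean on these libraries where they do the work, as an engineer would, in place of code of your own. Each camera call takes 0.05 s, during which the arm holds its last target. There are 200 camera calls.

TASK

Pick up the T-shaped pull tab from the grey tray and gently press its flat flange against the front of the sprung white follower plate, centred across the plate and with the top edges flush, until the plate stands about half way back in its travel (about 7.5 N). Keep it there steadily for three seconds or more, held by you alone and clear of the tray floor, so that I can drive the screws in from behind; your program finishes while still holding it so. Never push the plate back to its end stop, and leave the lens cap, step-up ring, blower bulb and flap where they are.

Things in the scene. Friction and masses are not known exactly. Their poses are not given: they have to be found in the camera images.
- tray: Grey plastic drawer tray, fixed, 300 (x) by 520 (y) by 26 high, 4 thick; inner floor at z = 4 mm. Origin: centre of its underside, on the work surface; x points away from the robot, z up. Low partitions along x (tops at z = 24 mm) at y = +136 and -176 mm leave a wide middle lane, a +y compartment with filters under the clear flap, and a narrow -y bay.
- tab: Loose black aluminium pull tab, about 85 g, a T seen from above, 30 high, standing on the middle lane's floor at one of two places (lens cap at the other). Rib: x -24 to +24 mm, 14 wide (y), to be gripped across. Flange: x +24 to +30 mm, 60 wide (y); its flat face at x = +30 mm goes against the plate. Origin: centre of the rib's underside; x from rib to flange, z up.
- tab_mark (a point): Middle of the top edge of the flange's flat face, at (+30, 0, +30) mm in the tab's frame; axes as the tab's.
- stand: Follower unit fixed in the lane's far part. White plate, 6 thick, 130 wide (y), 7 to 50 mm above the tray floor, slides back on two sprung pins; gap from its back to the black bushes on the pins = travel left (22 mm at rest). Origin: on the tray floor (world z = 4 mm) under the middle of the plate's front face at rest; x: the way it is pushed, away from the robot; z up. No foot before the plate.
- plate (a joint): How far the plate is pushed back along the stand's +x, m: 0 at rest (front), 0.022 at the end stop. The spring force on the pressing part is 2 N at 0 and grows 0.5 N for each mm: 7.5 N at 0.011, half way.
- plate_mark (a point): Middle of the top edge of the plate's front face (50 mm above the tray floor), moving with the plate; axes as the stand's. With the tab flush and centred, tab_mark lies on this point and the tab's x is parallel to its x; the tab's underside is then 20 mm above the tray floor.
- cap: Bystander: matte black lens cap, a disc 62 across, 10 high, lying in the middle lane. Origin: centre of its underside.
- ring: Bystander: black step-up ring, 62 outside, 50 inside, 8 high, lying in the narrow -y bay. Origin: centre of its underside.
- bulb: Bystander: silicone blower bulb standing in the narrow -y bay, nozzle up, 54 across, 85 high. Origin: centre of its underside.
- flap (a joint): Bystander: the clear acrylic flap (286 by 116 by 3, lying about 27 mm above the work surface) hinged along the tray's +y wall; 0 when shut, grows as it is lifted, rad.
There are look-alikes about, which are no part of the job. There is more than one size of the tab; the job needs the smallest.

How it is judged:
On the way, in this order (a step that is already met when the one before it is completed fails the run):
1. the tab is gripped and lifted clear of the tray floor, the plate still at rest (z of tab in the frame of tray above 0.01 m and contact force between the fingers and tab above 3 N and contact force between tab and tray below 0.2 N and value of joint plate below 0.002 m), for 0.2 s.
2. the tab is pressed on the plate, centred and flush, with the plate near the middle of its travel, steadily for two seconds (contact force between tab and stand between 4.5 and 10.5 N and value of joint plate between 0.005 and 0.017 m and y of tab_mark in the frame of plate_mark between -0.007 and 0.007 m and z of tab_mark in the frame of plate_mark between -0.006 and 0.006 m and x of tab_mark in the frame of plate_mark between -0.005 and 0.005 m and angle between the x axis of tab and the x axis of plate_mark, either way round below 0.12 rad and angle between tab's own z axis and vertical below 0.12 rad and contact force between the fingers and tab above 3 N and contact force between tab and tray below 0.2 N and contact force between the arm and stand below 0.3 N and linear speed of tab below 0.01 m/s), for 2 s.
At the end, for the whole second after the job is handed in: The gripper still holds the tab, clear of the tray, its flange flat on the plate's front (within 0.12 rad, upright within 0.12 rad), top edges flush within 6 mm and centred within 7 mm, pressing with 4.5 to 10.5 N so that the plate stands 5 to 17 mm back, at rest; only the tab touches the plate (all of step 2); the arm keeps its last pose, push and grip.
It fails at once if the plate is driven to its end stop (value of joint plate above 0.021 m).
It fails at once if the plate is slammed or let snap (faster than 0.2 m/s) (velocity of joint plate above 0.2 m/s or velocity of joint plate below -0.2 m/s).
It fails at once if a bystander is moved more than 20 mm or the flap is lifted (distance of any of cap, ring, bulb from where it was at the start of the episode above 0.02 m or value of joint flap above 0.15 rad).
It also fails if it takes over 48 s, if anything falls off the work surface, if the arm or the gripper's body presses on something with over 40 N, if the wrist force passes 120 N, or if a joint passes its speed limit or range.

## Working session

There is one attempt and no reset: what is moved stays moved. The work goes in short steps, Python scripts to look and compute and a tool call to move; the robot and the scene stay as the last step left them, time stands still between calls to the robot, and variables do not carry over. Pictures are saved under pics/ and viewed, at most 10 in all, crops included, and the job is handed in when it is done.

Besides the shell and the picture viewer there is one more tool, called after "Call:" in YAML: its name, and indented under it one key for each argument. drive_tool: Moves the arm, as the interface text tells. Its arguments: {"type":"object","properties":{"plan":{"type":"array"},"newtons":{"type":"number"}},"required":["plan"]}

```bash
ls; mkdir -p pics
python3 - <<'E'
from station import manip
import cv2,numpy as np
s=manip.sense();print(s,manip.finger_overhang)
for n in("scene","side","wrist"):
    d=manip.snapshot(n);np.save(f"pics/{n}0.npy",d,allow_pickle=True)
    cv2.imwrite(f"pics/{n}0.png",d["image"][:,:,::-1]);print(n,{k:v for k,v in d.items() if k not in("image","z_map")})
    print((d["z_map"]>0).mean())
E
```

```text
pics
{'t': 0.0, 'q': array([-1.42648402e+00,  5.28494505e-01,  1.43393073e+00,  5.91859857e-06,
        1.18142273e+00, -1.78525807e-01]), 'qd': array([-1.59843228e-03,  3.62218640e-04, -9.83282373e-04, -9.62480712e-04,
       -2.99259626e-04,  7.91282052e-05]), 'tau': array([ 6.89296612e-04, -4.42343223e+01, -1.78020877e+01, -2.28701210e-04,
        8.52970668e-03,  1.68166729e-06]), 'tcp_pos': array([ 0.19819774, -0.59199495,  0.24430716]), 'tool_rot': array([ 9.86999761e-01,  1.60717764e-01,  2.20257463e-05, -1.12744653e-03]), 'force': array([-0.11406876, -0.17124627, -0.07641872]), 'ft_torque': array([ 0.0498154 ,  0.00021437, -0.03472982]), 'gripper_force': 0.0, 'finger_gap': 1.0006658533908108} 0.014
scene {'fov_y': 51.78071989858047, 'cx': 325.2441994640542, 'cy': 200.66584344502056, 'extrinsics': array([[ 0.56779243, -0.55208756,  0.61058258,  1.2786318 ],
       [ 0.82308387,  0.39160777, -0.41131047, -0.50327218],
       [-0.01202949,  0.73609964,  0.67676629,  0.91687987],
       [ 0.        ,  0.        ,  0.        ,  1.        ]])}
0.9897109375
side {'fov_y': 52.153304752914615, 'cx': 321.2652199357159, 'cy': 199.22711272555583, 'extrinsics': array([[-0.68151115,  0.55582582, -0.47602542, -0.03494662],
       [-0.73152509, -0.49934756,  0.46424462,  0.52478839],
       [ 0.02033702,  0.66461242,  0.74691146,  0.91667204],
       [ 0.        ,  0.        ,  0.        ,  1.        ]])}
0.9958828125
wrist {'fov_y': 60.36022545995992, 'cx': 319.3066915612885, 'cy': 200.4917694469878, 'mount': array([[ 5.51028466e-04,  9.44620519e-01,  3.28164244e-01,
         8.43528081e-02],
       [ 9.99999795e-01, -4.13520023e-04, -4.88806620e-04,
         4.99872946e-04],
       [-3.26034278e-04,  3.28164446e-01, -9.44620553e-01,
        -1.29082582e-01],
       [ 0.00000000e+00,  0.00000000e+00,  0.00000000e+00,
         1.00000000e+00]])}
0.9961484375
```

View pics/scene0.png

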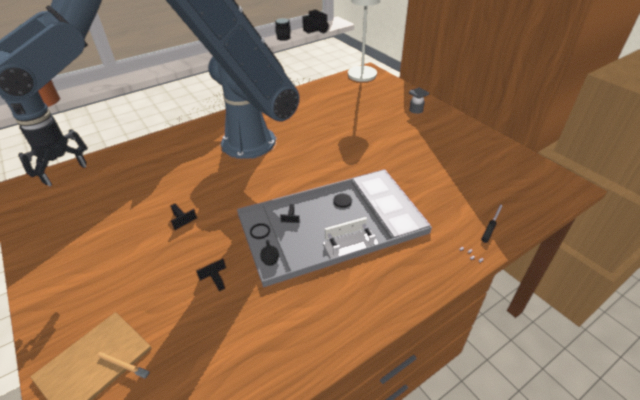

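View pics/side0.png

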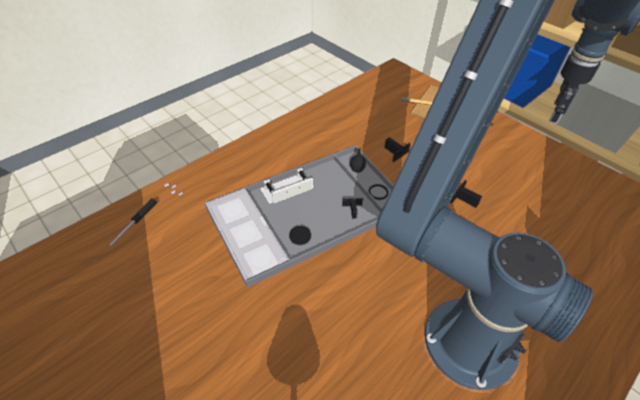

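The scene view shows the tray with the tab at about (290,214), the lens cap at (342,200), the white plate at (347,233), and larger look-alike tabs outside the tray at (183,215) and (213,273). The side view agrees: tab (352,206), cap (300,234), plate (288,187).

```bash
cat > h.py <<'E'
import numpy as np,cv2
from scipy.spatial.transform import Rotation as R
def K(d): return 200/np.tan(np.radians(d["fov_y"])/2)
def cloud(d,T=None):
    T=d["extrinsics"] if T is None else T
    f=K(d);v,u=np.mgrid[:400,:640];z=d["z_map"]
    P=np.stack([(u-d["cx"])/f*z,-(v-d["cy"])/f*z,-z],-1)
    return P@T[:3,:3].T+T[:3,3]
def wristT(s,d):
    T=np.eye(4);T[:3,:3]=R.from_quat(s["tool_rot"]).as_matrix();T[:3,3]=s["tcp_pos"]
    return T@d["mount"]
def rect(P):
    c,wh,a=cv2.minAreaRect((P[:,:2]*1000).astype(np.float32));return np.round(c,1),np.round(wh,1),round(a,1)
E
python3 - <<'E'
from h import *
for n,b in(("scene",dict(tab=(275,203,304,228),cap=(330,190,356,210),plate=(318,215,380,258))),("side",dict(tab=(338,192,366,222),cap=(285,222,315,248),plate=(258,165,318,205)))):
    d=np.load(f"pics/{n}0.npy",allow_pickle=True).item();C=cloud(d);g=d["image"].max(2)
    for k,(a,e,c,f) in b.items():
        P=C[e:f,a:c];G=g[e:f,a:c]
        m=(G<60) if k!="plate" else (G>150)&(P[...,2]>.03)
        if k=="tab": m=m&(P[...,2]>.027)&(P[...,2]<.04)
        Q=P[m];print(n,k,m.sum(),rect(Q),np.round(np.percentile(Q[:,2],[2,50,98]),4))
    # tray box: points with z .02-.04 
    m=(C[...,2]>.018)&(C[...,2]<.03);Q=C[m];Q=Q[(abs(Q[:,1])<.5)&(Q[:,0]>.3)&(Q[:,0]<.9)]
    print("tray",rect(Q))
E
```

```text
scene tab 40 (array([470.7, -89.1]), array([36.9, 43.9]), 7.2) [0.0276 0.0327 0.0377]
scene cap 32 (array([510.5,  77.7]), array([45.2, 13.5]), 47.8) [0.0073 0.0127 0.0177]
scene plate 386 (array([ 959.4, -202.5]), array([144.6, 865.2]), 56.2) [0.0307 0.0428 0.3157]
tray (array([570.6,  63.7]), array([918.8, 375.3]), 68.6)
side tab 104 (array([462.2, -77.4]), array([50.6, 60.4]), 22.0) [0.0278 0.0332 0.0378]
side cap 301 (array([486.4,  95.9]), array([52.4, 59.8]), 48.2) [0.01   0.0137 0.017 ]
side plate 332 (array([304.9, 222.3]), array([141.4, 899. ]), 57.3) [0.0309 0.0431 0.0561]
tray (array([558.1,  46. ]), array([884. , 372.3]), 68.6)
```

Call:
drive_tool:
  plan:
    - [0.033,-0.031,-0.004,0,0,0,1]
    - [0.033,-0.031,-0.004,0,0,0,1]
    - [0.033,-0.031,-0.004,0,0,0,1]
    - [0.033,-0.031,-0.004,0,0,0,1]
    - [0.033,-0.031,-0.004,0,0,0,1]
    - [0.033,-0.031,-0.004,0,0,0,1]
    - [0.033,-0.031,-0.004,0,0,0,1]
    - [0.033,-0.031,-0.004,0,0,0,1]
    - [0.033,-0.031,-0.004,0,0,0,1]
    - [0.033,-0.031,-0.004,0,0,0,1]

```text
t: 1.15
tcp_pos: [0.4133, -0.1922, 0.2854]
tool_rot: [0.987, 0.161, 0.0, -0.0]
force: [1.3, -1.0, 0.5]
finger_gap: 1.001
gripper_force: 0.0
```

Call:
drive_tool:
  plan:
    - [0.03,-0.028,0,0,0,0,1]
    - [0.03,-0.028,0,0,0,0,1]
    - [0.03,-0.028,0,0,0,0,1]
    - [0.0,0,0,0,0,0,1]
    - [0.0,0,0,0,0,0,1]

```text
t: 1.65
tcp_pos: [0.4715, -0.085, 0.2851]
tool_rot: [0.987, 0.162, -0.0, 0.0]
force: [0.5, -0.4, -0.7]
finger_gap: 0.999
gripper_force: 0.0
```

Run:
```python
from station import manip
from h import *
s=manip.sense();d=manip.snapshot("wrist");d["s"]=s
np.save("pics/w1.npy",d,allow_pickle=True);cv2.imwrite("pics/w1.png",d["image"][:,:,::-1]);print(s["t"],s["tcp_pos"],R.from_quat(s["tool_rot"]).as_matrix().round(3),s["q"])
```

```text
1.65 [ 0.47154543 -0.08501459  0.285092  ] [[ 0.947  0.32  -0.001]
 [ 0.32  -0.947 -0.   ]
 [-0.001 -0.    -1.   ]] [-4.11846031e-01  2.79005183e-01  1.73702709e+00 -5.70229107e-04
  1.12612724e+00  8.33646455e-01]
```

View pics/w1.png

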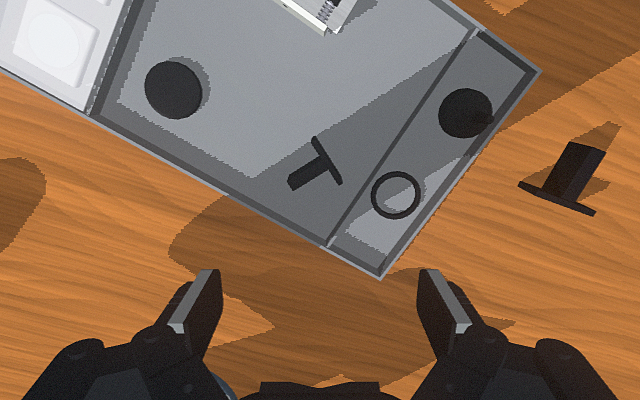

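The wrist view shows the tab (rib 290,185 → flange 327,160), cap (173,90), ring (396,195), bulb (466,112), and part of the plate/stand at the top (320,15). The tray is yawed about 28° relative to the picture. I move up and forward to see the whole plate.

Call:
drive_tool:
  plan:
    - [0.04,-0.02,0,0,0,-8,1]
    - [0.04,-0.02,0,0,0,8,1]
    - [0.04,-0.01,0,0,0,8,1]
    - [0.0,0,0,0,0,8,1]
    - [0,0,0,0,0,8,1]
    - [0.0,0,0,0,0,0,1]
    - [0.0,0,0,0,0,0,1]

```text
t: 2.4
tcp_pos: [0.5642, 0.0019, 0.2851]
tool_rot: [0.999, -0.047, -0.0, 0.0]
force: [-0.2, -0.6, -0.6]
finger_gap: 1.001
gripper_force: 0.0
```

Run:
```python
from station import manip
from h import *
s=manip.sense();d=manip.snapshot("wrist");d["s"]=s
np.save("pics/w2.npy",d,allow_pickle=True);cv2.imwrite("pics/w2.png",d["image"][:,:,::-1]);print(s["t"],s["tcp_pos"],R.from_quat(s["tool_rot"]).as_matrix().round(3),s["q"])
for n in("w1","w2"):
    d=np.load(f"pics/{n}.npy",allow_pickle=True).item();C=cloud(d,wristT(d["s"],d));g=d["image"].max(2)
    m=((g<75)&(C[...,2]>.022)&(C[...,2]<.045)&(abs(C[...,0]-.465)<.06)&(abs(C[...,1]+.08)<.06))
    Q=C[m];print(n,"tab",m.sum(),rect(Q),np.percentile(Q[:,2],[5,50,95]))
```

```text
2.4 [0.56417418 0.00193741 0.2851429 ] [[ 0.996 -0.094 -0.001]
 [-0.094 -0.996 -0.   ]
 [-0.001  0.    -1.   ]] [-1.94496418e-01  4.00493259e-01  1.53970028e+00 -2.26723739e-04
  1.20198118e+00  1.47028460e+00]
w1 tab 898 (array([ 451.3, -105. ]), array([87.4, 62.9]), 74.6) [0.02555705 0.03425008 0.03560942]
w2 tab 874 (array([ 449.4, -104.9]), array([91.2, 61.8]), 71.2) [0.0243442  0.03401458 0.03544533]
```

View pics/w2.png

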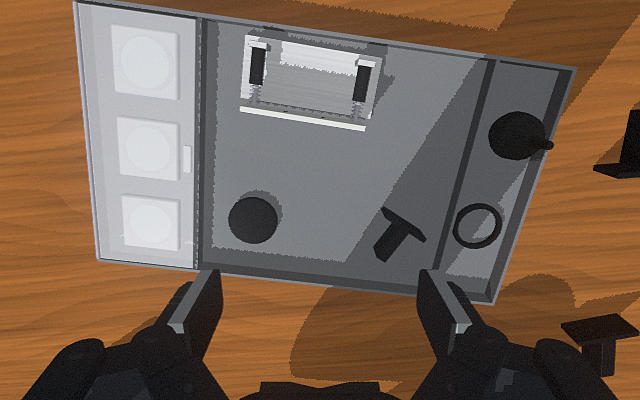

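This view shows everything: plate top edge from (240,109) to (366,128), tab with rib (390,245) and flange (404,224), cap (253,220). I fit the tab's top face and the plate's top edge with the point cloud.

```bash
cat >> h.py <<'E'
def cc(m,seed):
    n,l,st,ce=cv2.connectedComponentsWithStats(m.astype(np.uint8));i=min(range(1,n),key=lambda i:np.hypot(*(ce[i]-seed))+(1e3 if st[i,4]<30 else 0));return l==i
def ray(d,T,px,z):
    px=np.asarray(px,float);f=K(d);r=np.stack([(px[:,0]-d["cx"])/f,-(px[:,1]-d["cy"])/f,-np.ones(len(px))],-1)@T[:3,:3].T
    return T[:3,3]+r*((z-T[2,3])/r[:,2])[:,None]
E
python3 - <<'E'
from h import *
for n,ts in(("w1",(315,170)),("w2",(398,235))):
    d=np.load(f"pics/{n}.npy",allow_pickle=True).item();T=wristT(d["s"],d);C=cloud(d,T);g=d["image"].max(2)
    m=cc((g<80)&(C[...,2]>.029)&(C[...,2]<.042),ts);v,u=np.nonzero(m)
    P=ray(d,T,np.c_[u,v],.034)[:,:2]*1000
    c=P.mean(0);
    # T-shape axis: symmetric axis candidates; flange direction = the min-area-rect axes; choose by skew
    r=rect(P/1000);print(n,m.sum(),C[m][:,2].mean(),"rect",r)
    for k in range(2):
        a=np.radians(r[2]+90*k);x=np.array([np.cos(a),np.sin(a)]);y=np.array([-x[1],x[0]])
        px,py=(P-c)@x,(P-c)@y
        print(r[2]+90*k,np.ptp(px).round(1),np.ptp(py).round(1),"skew",(px**3).mean()/px.std()**3,np.round(c,1), "x min/max",px.min(),px.max(),"ymid",(py.min()+py.max())/2)
d=np.load("pics/w2.npy",allow_pickle=True).item();T=wristT(d["s"],d);C=cloud(d,T);g=d["image"].min(2)
for lo,hi in((.047,.06),(.02,.047)):
    m=np.zeros((400,640),bool);m[95:140,232:375]=1
    m&=(C[...,2]>lo)&(C[...,2]<hi)&(g>190)
    Q=C[m];print("plate",lo,m.sum(),rect(Q),np.percentile(Q[:,2],[5,50,95]) if len(Q) else 0,)
m=np.zeros((400,640),bool);m[95:140,232:375]=1;m=cc(m&(C[...,2]>.04)&(g>170)&(C[...,2]<.06),(303,118))
v,u=np.nonzero(m);print(m.sum(),rect(ray(d,T,np.c_[u,v],.054)))
for col in(245,270,300,330,360):print(col,[(r,*d["image"][r,col][:1],*(C[r,col]*1000).round(0)) for r in range(100+(col-240)*19//126,118+(col-240)*19//126,2)])
# tray yaw from walls
m=(C[...,2]>.022)&(C[...,2]<.03);m[:,:90]=0;Q=C[m];Q=Q[(Q[:,0]>.4)&(Q[:,0]<.9)];print("tray",rect(Q))
E
```

```text
w1 819 0.03417822911624345 rect (array([453.5, -79.6]), array([59.9, 54.2]), 51.3)
51.3 59.9 54.2 skew -0.013145294635081704 [459.1 -83.5] x min/max -30.44428937812773 29.44605146465257 ymid 6.797482518906801
141.3 54.2 59.9 skew 0.4695233976581814 [459.1 -83.5] x min/max -20.313095370217006 33.908060408030614 ymid 0.4991189567375862
w2 723 0.033992514257647655 rect (array([454. , -79.6]), array([60.6, 54.9]), 51.5)
51.5 60.6 54.9 skew -0.033697745365670106 [459.6 -83.5] x min/max -30.730692130425062 29.917040986881705 ymid 6.778833509031072
141.5 54.9 60.6 skew 0.4750700211489465 [459.6 -83.5] x min/max -20.649540494927518 34.20720751298967 ymid 0.40682557177167666
plate 0.047 648 (array([613.7,  13.4]), array([129. ,   5.3]), 75.6) [0.05305314 0.05440597 0.05553151]
plate 0.02 2 (array([622.5, -45.5]), array([1.9, 0. ]), 170.5) [0.03562016 0.03650348 0.03738681]
682 (array([613.7,  13.4]), array([129.1,   5.4]), 75.7)
245 [(100, np.uint8(128), np.float64(636.0), np.float64(80.0), np.float64(5.0)), (102, np.uint8(128), np.float64(634.0), np.float64(80.0), np.float64(5.0)), (104, np.
[... 2676 characters left out ...]
0), np.float64(3.0)), (120, np.uint8(113), np.float64(601.0), np.float64(-50.0), np.float64(6.0)), (122, np.uint8(121), np.float64(601.0), np.float64(-48.0), np.float64(26.0)), (124, np.uint8(108), np.float64(602.0), np.float64(-45.0), np.float64(47.0)), (126, np.uint8(236), np.float64(601.0), np.float64(-44.0), np.float64(54.0)), (128, np.uint8(224), np.float64(599.0), np.float64(-44.0), np.float64(54.0)), (130, np.uint8(241), np.float64(597.0), np.float64(-44.0), np.float64(54.0)), (132, np.uint8(126), np.float64(587.0), np.float64(-49.0), np.float64(4.0)), (134, np.uint8(126), np.float64(585.0), np.float64(-49.0), np.float64(5.0))]
tray (array([536. , -44.6]), array([628.4, 301. ]), 77.2)
```

Call:
drive_tool:
  plan:
    - [-0.027,0.022,0.035,0,0,0,0]
    - [-0.027,0.022,0.035,0,0,0,0]
    - [-0.027,0.022,0.035,0,0,0,0]
    - [-0.028,0.021,0.035,0,0,0,0]
    - [0,0,0,0,0,8.3,0]
    - [0,0,0,0,0,8.3,0]
    - [0,0,0,0,0,8.3,0]
    - [0,0,0,0,0,8.3,0]
    - [0,0,0,0,0,0,0]
    - [0,0,0,0,0,0,0]

```text
t: 3.45
tcp_pos: [0.4478, -0.0734, 0.1455]
tool_rot: [0.944, -0.329, 0.0, 0.0]
force: [0.4, -1.2, -0.1]
finger_gap: 0.499
gripper_force: 0.0
```

Run:
```python
from station import manip
from h import *
s=manip.sense();d=manip.snapshot("wrist");d["s"]=s
np.save("pics/w3.npy",d,allow_pickle=True);cv2.imwrite("pics/w3.png",d["image"][:,:,::-1])
T=wristT(s,d);C=cloud(d,T);g=d["image"].max(2);M=R.from_quat(s["tool_rot"]).as_matrix()
print(s["t"],s["tcp_pos"],"yaw",np.degrees(np.arctan2(M[1,0],M[0,0])),s["finger_gap"],M[:,2])
m=(g<90)&(C[...,2]>.0315)&(C[...,2]<.037)&(np.hypot(C[...,0]-.453,C[...,1]+.08)<.06)
v,u=np.nonzero(m);P=ray(d,T,np.c_[u,v],.034);print(m.sum(),rect(P))
```

```text
3.45 [ 0.44783532 -0.07338272  0.14551465] yaw -38.4347142537152 0.4988109005418559 [ 4.68910478e-04 -2.09410690e-04 -9.99999868e-01]
1899 (array([452.9, -79.8]), array([59.8, 53.9]), 51.6)
```

View pics/w3.png

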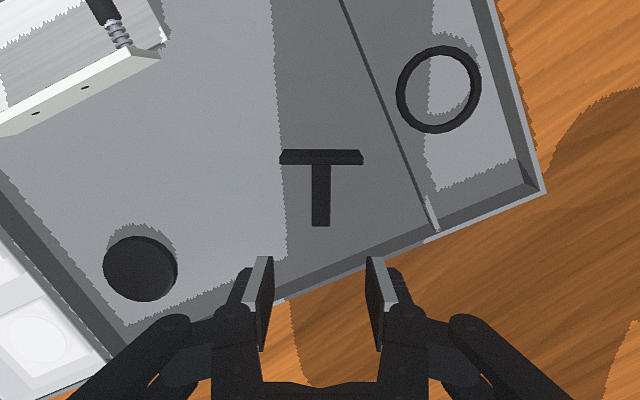

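The tab is aligned with the tool, upright T at rib (321,195), flange (321,157), with the fingers straddling it symmetrically. Descend and grip.

Call:
drive_tool:
  plan:
    - [0,0.001,0.035,0,0,0,0]
    - [0,0,0.035,0,0,0,0]
    - [0,0,0.03,0,0,0,0]
    - [0,0,0.015,0,0,0,0]
    - [0,0,0.008,0,0,0,0]
    - [0,0,0,0,0,0,0]
    - [0,0,0,0,0,0,0]
  newtons: 60

```text
t: 4.2
tcp_pos: [0.4476, -0.0739, 0.0228]
tool_rot: [0.944, -0.33, 0.0, 0.0]
force: [-0.5, 0.4, 0.7]
finger_gap: 0.501
gripper_force: 0.0
```

Call:
drive_tool:
  plan:
    - [0,0,0,0,0,0,-1]
    - [0,0,0,0,0,0,-1]
    - [0,0,0,0,0,0,-1]
    - [0,0,0,0,0,0,-1]
    - [0,0,0,0,0,0,-1]
    - [0,0,0,0,0,0,-1]
    - [0,0,0,0,0,0,-1]
    - [0,0,0,0,0,0,-1]

```text
t: 5.0
tcp_pos: [0.4477, -0.0739, 0.0234]
tool_rot: [0.944, -0.331, 0.001, 0.0]
force: [0.1, 0.2, 6.0]
finger_gap: 0.155
gripper_force: 59.2
```

Call:
drive_tool:
  plan:
    - [0,0,-0.005,0,0,0,-1]
    - [0,0,-0.01,0,0,0,-1]
    - [0,0,-0.015,0,0,0,-1]
    - [0,0,0,0,0,0,-1]
    - [0,0,0,0,0,0,-1]
    - [0,0,0,0,0,0,-1]

```text
t: 5.6
tcp_pos: [0.447, -0.0736, 0.0522]
tool_rot: [0.944, -0.331, -0.0, -0.0]
force: [0.1, 0.5, -0.1]
finger_gap: 0.148
gripper_force: 58.4
```

```bash
cat > meas.py <<'E'
from station import manip
from h import *
import sys
s=manip.sense();d=manip.snapshot("wrist");d["s"]=s;n=sys.argv[1]
np.save(f"pics/{n}.npy",d,allow_pickle=True);cv2.imwrite(f"pics/{n}.png",d["image"][:,:,::-1])
T=wristT(s,d);C=cloud(d,T);M=R.from_quat(s["tool_rot"]).as_matrix()
L=(C-s["tcp_pos"])@M  # tool frame
print(s["t"],s["tcp_pos"].round(4),"yaw",np.degrees(np.arctan2(M[1,0],M[0,0])).round(2),s["finger_gap"],s["force"].round(1))
g=d["image"].max(2)
m=(g<95)&(L[...,0]>.018)&(L[...,0]<.05)&(abs(L[...,1])<.045)&(L[...,2]>-.03)&(L[...,2]<.02)
Q=L[m];zt=np.median(Q[:,2]);k=abs(Q[:,2]-zt)<.003
print("flange in tool frame",k.sum(),"z top",zt.round(4),"x,y",np.percentile(Q[k][:,0],[2,98]).round(4),rect(Q[k]))
E
python3 meas.py w4
```

```text
5.6 [ 0.447  -0.0736  0.0522] yaw -38.61 0.14806558880559237 [ 0.1  0.5 -0.1]
flange in tool frame 3778 z top -0.0092 x,y [0.019  0.0347] (array([26.6,  1. ]), array([59.8, 17.1]), 89.9)
```

View pics/w4.png

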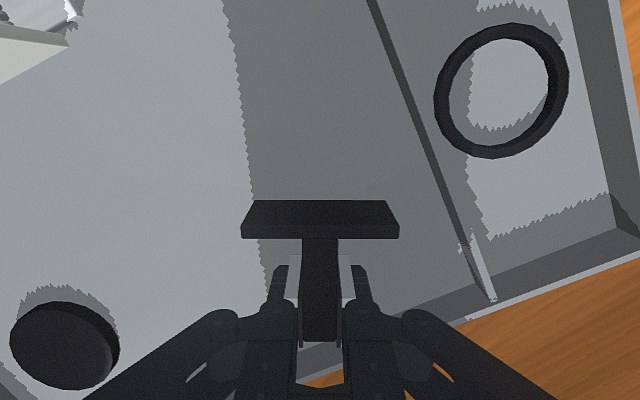

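The tab is held square: flange at (320,220), symmetric about the fingers. I turn it to the plate's heading and move to 30 mm in front of the plate.

Call:
drive_tool:
  plan:
    - [0,0,0,0,0,-8.1,-1]
    - [0,0,0,0,0,-8.1,-1]
    - [0,0,0,0,0,-8.1,-1]
    - [0.018,-0.0315,0,0,0,0,-1]
    - [0.018,-0.0315,0,0,0,0,-1]
    - [0.018,-0.0315,0,0,0,0,-1]
    - [0.018,-0.0315,0.008,0,0,0,-1]
    - [0,0,0,0,0,0,-1]
    - [0,0,0,0,0,0,-1]
    - [0,0,0,0,0,0,-1]

```text
t: 6.65
tcp_pos: [0.5465, 0.0303, 0.0437]
tool_rot: [0.992, -0.125, -0.001, 0.0]
force: [0.1, 0.0, 0.3]
finger_gap: 0.152
gripper_force: 58.7
```

```bash
cat >> meas.py <<'E'
gm=d["image"].min(2)
m=(gm>170)&(L[...,0]>.035)&(L[...,0]<.12)&(C[...,2]>.051)&(C[...,2]<.058)
Q=L[m];print("plate top in tool frame",m.sum(),rect(Q),"z",np.median(Q[:,2]).round(4),"world",rect(C[m]))
E
python3 meas.py w5
```

```text
6.65 [0.5465 0.0303 0.0437] yaw -14.33 0.1523127408652567 [0.1 0.  0.3]
flange in tool frame 3772 z top -0.0091 x,y [0.0189 0.0344] (array([26.4,  0.8]), array([59.7, 16.8]), 89.8)
plate top in tool frame 2709 (array([69.2, -0.9]), array([128.9,   5.8]), 89.9) z -0.0109 world (array([613.8,  14. ]), array([128.9,   5.9]), 75.7)
```

View pics/w5.png

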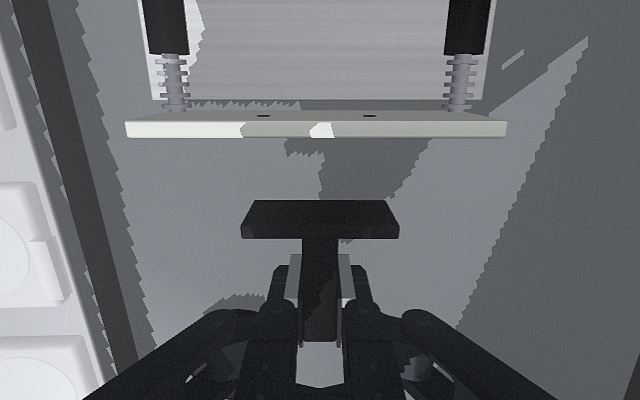

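Tab faces the plate: flange top at (320,220), plate top edge from (125,130) to (507,130). It needs about 1.7 mm toward −y and 1 mm up, with a gap of about 31 mm.

Call:
drive_tool:
  plan:
    - [0.005,-0.0017,-0.001,0,0,0,-1]
    - [0.007,0,0,0,0,0,-1]
    - [0.007,0,0,0,0,0,-1]
    - [0.005,0,0,0,0,0,-1]
    - [0.002,0,0,0,0,0,-1]
    - [0,0,0,0,0,0,-1]
    - [0,0,0,0,0,0,-1]
    - [0,0,0,0,0,0,-1]

```text
t: 7.5
tcp_pos: [0.5732, 0.0259, 0.0452]
tool_rot: [0.992, -0.125, -0.0, 0.0]
force: [-0.0, 0.9, -0.8]
finger_gap: 0.151
gripper_force: 58.7
```

```bash
python3 meas.py w6
```

```text
7.5 [0.5732 0.0259 0.0452] yaw -14.3 0.1505714590645601 [-0.   0.9 -0.8]
flange in tool frame 3726 z top -0.0102 x,y [0.0189 0.0393] (array([29. ,  0.7]), array([22., 60.]), 0.3)
plate top in tool frame 1743 (array([42.4,  1.6]), array([  5.9, 129. ]), 0.2) z -0.0092 world (array([613.9,  13.9]), array([129. ,   5.9]), 75.5)
```

Call:
drive_tool:
  plan:
    - [0.001,0.0006,0,0,0,0,-1]
    - [0.001,0,0,0,0,0,-1]
    - [0.001,0,0,0,0,0,-1]
    - [0.001,0,0,0,0,0,-1]
    - [0.001,0,0,0,0,0,-1]
    - [0.001,0,0,0,0,0,-1]
    - [0.001,0,0,0,0,0,-1]
    - [0.001,0,0,0,0,0,-1]
    - [0,0,0,0,0,0,-1]
    - [0,0,0,0,0,0,-1]

```text
t: 8.55
tcp_pos: [0.5805, 0.0234, 0.0451]
tool_rot: [0.992, -0.125, -0.001, -0.0]
force: [-2.4, 0.9, 1.4]
finger_gap: 0.151
gripper_force: 58.7
```

Call:
drive_tool:
  plan:
    - [0.001,0,0,0,0,0,-1]
    - [0.001,0,0,0,0,0,-1]
    - [0.001,0,0,0,0,0,-1]
    - [0.001,0,0,0,0,0,-1]
    - [0.001,0,0,0,0,0,-1]
    - [0.001,0,0,0,0,0,-1]
    - [0,0,0,0,0,0,-1]
    - [0,0,0,0,0,0,-1]

```text
t: 9.35
tcp_pos: [0.586, 0.022, 0.0451]
tool_rot: [0.992, -0.125, -0.001, -0.0]
force: [-5.7, 2.4, 2.1]
finger_gap: 0.153
gripper_force: 58.8
```

```bash
python3 meas.py w7
```

```text
9.35 [0.586  0.022  0.0451] yaw -14.32 0.1529693257473281 [-5.7  2.4  2.1]
flange in tool frame 3407 z top -0.0109 x,y [0.0188 0.0343] (array([26.5,  0.9]), array([59.8, 17. ]), 89.4)
plate top in tool frame 1566 (array([37.5,  0.5]), array([  5.2, 128.8]), 0.0) z -0.0094 world (array([622.3,  12.2]), array([128.8,   5.2]), 75.6)
```

Call:
drive_tool:
  plan:
    - [0.001,0,0,0,0,0,-1]
    - [0.0014,0,0,0,0,0,-1]
    - [0,0,0,0,0,0,-1]
    - [0,0,0,0,0,0,-1]
    - [0,0,0,0,0,0,-1]
    - [0,0,0,0,0,0,-1]
    - [0,0,0,0,0,0,-1]
    - [0,0,0,0,0,0,-1]
    - [0,0,0,0,0,0,-1]
    - [0,0,0,0,0,0,-1]

```text
t: 10.4
tcp_pos: [0.5878, 0.0215, 0.0451]
tool_rot: [0.992, -0.125, -0.002, -0.0]
force: [-6.9, 1.7, 2.6]
finger_gap: 0.152
gripper_force: 58.9
```

```bash
python3 meas.py w8
python3 - <<'E'
from station import manip
import cv2
d=manip.snapshot("side")["image"][150:260,230:400,::-1]
cv2.imwrite("pics/side8.png",cv2.resize(d,None,fx=4,fy=4))
E
```

```text
10.4 [0.5878 0.0215 0.0451] yaw -14.31 0.15247052521595908 [-6.9  1.7  2.6]
flange in tool frame 3389 z top -0.0109 x,y [0.0189 0.0343] (array([26.4,  0.8]), array([59.9, 16.8]), 89.7)
plate top in tool frame 1387 (array([37.7, -1.7]), array([123.8,   5.3]), 90.0) z -0.0095 world (array([624.7,  13.9]), array([123.8,   5.3]), 75.7)
```

View pics/side8.png

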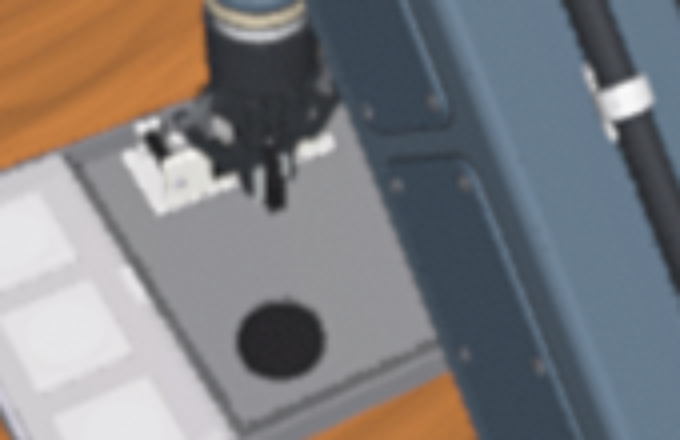

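View pics/w8.png

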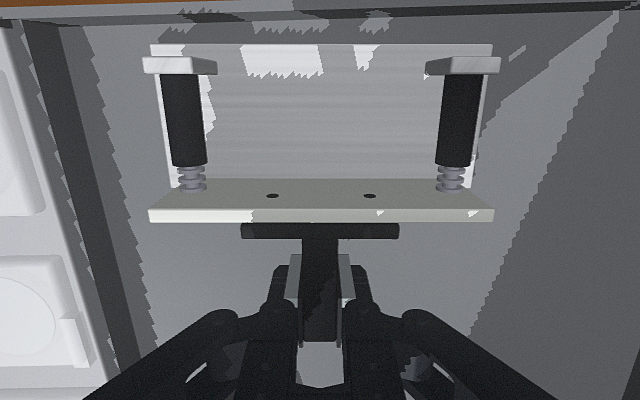

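The flange (240–399) is centred on the plate (148–494) and flat against it, with the bushes showing about half the gap left. The side crop shows the tab clear of the floor and the cap untouched. Hold steady.

Call:
drive_tool:
  plan:
    - [0,0,0,0,0,0,-1]
    - [0,0,0,0,0,0,-1]
    - [0,0,0,0,0,0,-1]
    - [0,0,0,0,0,0,-1]
    - [0,0,0,0,0,0,-1]
    - [0,0,0,0,0,0,-1]
    - [0,0,0,0,0,0,-1]
    - [0,0,0,0,0,0,-1]
    - [0,0,0,0,0,0,-1]
    - [0,0,0,0,0,0,-1]

```text
t: 11.5
tcp_pos: [0.5877, 0.0216, 0.0451]
tool_rot: [0.992, -0.125, -0.002, -0.0]
force: [-7.0, 1.6, 2.2]
finger_gap: 0.153
gripper_force: 58.9
```

Call:
drive_tool:
  plan:
    - [0,0,0,0,0,0,-1]
    - [0,0,0,0,0,0,-1]
    - [0,0,0,0,0,0,-1]
    - [0,0,0,0,0,0,-1]
    - [0,0,0,0,0,0,-1]
    - [0,0,0,0,0,0,-1]
    - [0,0,0,0,0,0,-1]
    - [0,0,0,0,0,0,-1]
    - [0,0,0,0,0,0,-1]
    - [0,0,0,0,0,0,-1]

```text
t: 12.5
tcp_pos: [0.5877, 0.0216, 0.0451]
tool_rot: [0.992, -0.125, -0.002, -0.0]
force: [-6.4, 2.3, 1.4]
finger_gap: 0.146
gripper_force: 58.9
```

Call:
drive_tool:
  plan:
    - [0,0,0,0,0,0,-1]
    - [0,0,0,0,0,0,-1]
    - [0,0,0,0,0,0,-1]
    - [0,0,0,0,0,0,-1]
    - [0,0,0,0,0,0,-1]
    - [0,0,0,0,0,0,-1]
    - [0,0,0,0,0,0,-1]
    - [0,0,0,0,0,0,-1]
    - [0,0,0,0,0,0,-1]
    - [0,0,0,0,0,0,-1]

```text
t: 13.5
tcp_pos: [0.5878, 0.0216, 0.0451]
tool_rot: [0.992, -0.125, -0.002, -0.0]
force: [-6.2, 1.4, 2.1]
finger_gap: 0.154
gripper_force: 58.9
```

Call:
drive_tool:
  plan:
    - [0,0,0,0,0,0,-1]
    - [0,0,0,0,0,0,-1]
    - [0,0,0,0,0,0,-1]
    - [0,0,0,0,0,0,-1]
    - [0,0,0,0,0,0,-1]
    - [0,0,0,0,0,0,-1]
    - [0,0,0,0,0,0,-1]
    - [0,0,0,0,0,0,-1]
    - [0,0,0,0,0,0,-1]
    - [0,0,0,0,0,0,-1]

```text
t: 14.5
tcp_pos: [0.5878, 0.0215, 0.0451]
tool_rot: [0.992, -0.125, -0.002, -0.0]
force: [-7.2, 1.8, 1.5]
finger_gap: 0.153
gripper_force: 58.9
```

```bash
python3 meas.py w9; python3 -c "
from station import manip
print(manip.sign_off())"
```

```text
14.5 [0.5878 0.0215 0.0451] yaw -14.31 0.15282680291888018 [-7.2  1.8  1.5]
flange in tool frame 3407 z top -0.0109 x,y [0.0188 0.0342] (array([26.3,  0.8]), array([16.7, 59.9]), 0.3)
plate top in tool frame 1383 (array([37.6,  0.5]), array([128.1,   5. ]), 89.8) z -0.0094 world (array([624.1,  11.8]), array([128.1,   5. ]), 75.8)
the job is handed in; nothing more can be done
None
```

I handed the job in with the tab still gripped and pressed against the plate at about 7 N, the plate about 10.5 mm back, centred within about 0.5 mm and flush within about 1.5 mm by camera, after more than 4 s of steady hold; no pass or fail result came back.

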